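Count the losing hand and close the dominoes round

ROBOT

A 7-joint arm with a two-finger parallel gripper is mounted at the origin on the work surface. World frame = base frame: x ahead of the robot, y to its left, z up, the work surface at z = 0. Lengths are in m, angles in rad, forces in N, time in s.
With the tool pointing down it reaches from about 0.35 to 0.9 m from the base axis. Payload 7.2 kg.
Tool frame: the origin (TCP) lies between the finger pads; the fingertips stand 11 mm ahead of it and the grasp point (between the pads) lies 8 mm behind it; z points along the fingers, x is the direction in which the jaws open and shut, and the axes are right-handed (so a half turn about z gives the same grasp; the last joint's range is limited). The gripper opens to 88 mm and grips with 3 to 60 N. Pads are 20 mm wide; open, the fingers measure 115 mm over their backs; the gripper's body (75 mm by 178 mm) begins 61 mm behind the grasp point.
Start: joints at [-1.179, 0.411, -0.013, 1.596, 0.006, 1.134, -0.082], TCP at [0.277, 0.56, 0.234] pointing down, gripper open.
Joint ranges: [-2.95, 2.95], [-0.29, 1.99], [-1.47, 1.44], [0.14, 2.54], [-1.03, 4.17], [0.13, 1.85], [-2.86, 2.86]. Speed limits (rad/s): [2.39, 2.39, 3.01, 3.01, 3.14, 3.14, 3.14].

INTERFACE

Orientations are given as a unit quaternion [w, x, y, z].
In Python, from rig import status, viewer, order, spotter gives the robot as it stands.
- The arm moves only by the tool carry_out, never from a script. Its argument "rows" is a list of rows, each a list of 3 entries, a list of its own where there are three numbers: the turn, a rotation vector about the tool's x, y, z in degrees, then the shift along the tool's x, y, z in m, then the finger opening in m, from 0 to 0.0878. A call has exactly 8 rows; each row is the pose to reach, as a shift and turn from the pose commanded when the call began, along the tool's axes at that moment; what a row does not reach only later rows make up. A row lasts 1/8 s, in which the tool goes at most 62.5 mm and 10.7 degrees, less where a joint would pass 70% of its speed; a pose out of reach is approached as far as the arm can. A call with a gripper value outside its range is refused whole. The fingers move at their own pace and stop on an object; "force" is the grip in N (left out, the last holds). Time passes only in rows, so rows that repeat a pose let the fingers close, or fill a call up. It gives the time, the measured TCP pose, the force and the opening at its end, in the units of the state.
- status.read_state(): the state, without advancing time (a new reading comes with each control period).
- viewer.get_image(name): name is "scene" or "top" or "wrist"; returns the picture (384x512x3 uint8, blue, green, red); there is no depth.
- viewer.camera_model(name): a dict with "fovy" (degrees; the focal length in pixels is half the picture's height over the tangent of half this angle, whatever the lens; pixels are square), "cx", "cy" (the principal point, pixels), "pose" (4x4, takes a point from camera to world coordinates); the wrist camera has in their place "hand_eye" (4x4, takes a point from camera to tool coordinates, whose origin is the TCP and whose axes are the tool frame's). Camera axes: x right, y down, z forward; pixel columns grow to the right and rows downward; lengths in m; the calibration is good to about 2 mm. The wrist camera is an equidistant fisheye: a pixel r from the principal point sees the ray r / f radians off the axis. A picture is of the moment at which its call begins: read the wrist's pose just before it. camera_model takes no time and is no camera call.
- order.sign_off(): hands the job in, once; it reports no verdict.
Trained networks look in the newest picture that a camera, given by its name, has taken for a name from the list of things; names that differ only in an ending like _2 or _b are one class to them, and where a whole thing is asked for, a point or a joint stands for the part that bears it (a point fixed in the world has none). Each returns a list of dicts, best first, with "confidence" (0 to 1); they miss things now and then, are a little off and sometimes report something else, mostly with a low value. They report only what shows in the picture. A call takes as long as a camera call. They do not tell look-alikes from the thing itself.
- spotter.look_for(camera, query): "centre" ([column, row] in pixels, amid what is visible of it).
- spotter.place_of(camera, query): "centre" ([column, row] in pixels: a listed point, or the origin of a listed thing).
The state is a dict: "t": time; "q": joint angles; "dq": joint speeds; "joint_efforts": joint torques, N m; "tcp_pos": TCP position; "eef_rot": TCP orientation; "contact_force": force on the tool from outside, world axes, zero at the start; "torque": the same for the moment, N m; "grip_width": finger opening in m.
Only numpy, scipy, OpenCV 4.12 (cv2) and the standard library are available. Lean on these libraries where they do the work, as an engineer would, in place of code of your own. Each camera call takes 0.05 s, during which the arm holds its last target. There are 200 camera calls.

TASK

Close the dominoes round using only the fingertips: lightly touch the top of the blue-pipped domino, then the top of the red-pipped one, to count the losing hand, then tap the plunger of the brass bell down so that it rings. Last, press the sprung flap in the oak leaf down until it is clearly more than half open, and finish while still holding it open, so that the players can sweep the tiles into the well. Be gentle: do not lift or shift any domino, do not touch the face-down one, and leave the bottle and lime squeezer where they are.

Things in the scene. Friction and masses are not known exactly. Their poses are not given: they have to be found in the camera images.
- leaf: the folding oak playing leaf, a fixed raised slab 360 mm (its x) by 640 mm (its y), 65 mm high, lying on the bar table; origin at the centre of its underside. Everything else stands on its top face, 65 mm above the table. It has a rectangular well from 0 to +104 mm along its x and from -72 to +72 mm along its y, 61 mm deep, closed by the flap
- tile_low_top (a point): centre of the top face of the white domino with blue pips (three and one), face up, loose, 56 mm long (its x) by 28 mm wide by 13 mm thick, about 35 g; z up. It is hard and lies on hard wood with no give, so come down slowly (10 to 30 mm/s) and stop at contact. The first thing to touch
- tile_high_top (a point): centre of the top face of the white domino with red pips (six and five), face up, loose, same size and just as hard; the second thing to touch
- tile_back_top (a point): centre of the top face of the white domino that lies face down, plain with no pips, loose, same size; must not be touched
- bell: the brass counter bell, fixed to the leaf: dome 82 mm across and 42 mm high, with a plunger on top; origin at the centre of its underside, z up
- bell_top (a point): centre of the top face of the bell's plunger button, a brass disc 22 mm across, 60 mm above the leaf when up; it moves down with the plunger
- bell_plunger (a joint): travel of the bell's plunger: 0 up, 0.006 m fully down; a spring of about 1.5 N at the top and 3.5 N at the bottom returns it; it rings when pressed past 0.0035
- flap (a joint): angle of the flap: 0 shut (flush with the leaf), 0.5 rad fully open (its limit), half open is 0.25. It is hinged along its far edge (leaf +x side) and its near edge drops into the well; a spring, about 2.5 N at the press spot when shut and 6 N fully open, shuts it again when let go
- flap_press (a point): brass disc, 24 mm across, on the flap's top face where to press it: 65 mm from the hinge line, 36 mm from the free edge, midway along its width; the flap is 100 mm (its x) by 138 mm (its y), 8 mm thick, darker wood, with a brass strip along the free edge. Pressed there, the spot sinks 16 mm when half open and 31 mm when fully open. Its x axis points to the hinge when shut, z is the flap's upward normal
- bottle: amber longneck bottle, loose, upright, 61 mm across and 223 mm high, 0.25 kg; origin at the centre of its underside. Bystander
- squeezer_center (a point): middle of the cup of the tin lime squeezer, loose, lying: cup 66 mm across and 36 mm high, handles 16 cm long along its -y. Bystander
Not all that is in view belongs to the job. Leave any black or purple look-alike of the part that bears tile_low_top alone.

How it is judged:
On the way, in this order (a step that is already met when the one before it is completed fails the run):
1. a finger touches the blue-pipped domino (contact force between the fingers and tile_low above 0.4 N), for 0.05 s.
2. then a finger touches the red-pipped domino (contact force between the fingers and tile_high above 0.4 N), for 0.05 s.
3. then a finger taps the bell: plunger down past 3.5 mm (value of joint bell_plunger above 0.0035 m and contact force between the fingers and bell_plunger above 0.4 N), for 0.05 s.
4. then the flap is pressed more than half open by a finger (value of joint flap above 0.25 rad and value of joint bell_plunger below 0.001 m and contact force between the fingers and flap above 0.4 N), for 0.2 s.
At the end, for the whole second after the job is handed in: a finger holds the flap open past half (0.25 rad) at rest, the bell's plunger is up again, each domino lies within 8 mm of where it began, and the bottle (upright) and squeezer within 15 mm (all of step 4 and velocity of joint flap below 0.1 rad/s and distance of each of tile_low_top, tile_high_top, tile_back_top from where it was at the start of the episode below 0.008 m and distance of each of bottle, squeezer_center from where it was at the start of the episode below 0.015 m and angle between bottle's own z axis and vertical below 0.1 rad); the arm keeps its last pose, push and grip.
It fails at once if a domino is shifted, lifted or carried more than 8 mm (distance of any of tile_low_top, tile_high_top, tile_back_top from where it was at the start of the episode above 0.008 m).
It fails at once if the face-down domino is touched (contact force between any of the fingers, the arm and tile_back above 0.3 N).
It fails at once if a domino is hit or pressed hard (over 60 N, impact included) (contact force between the fingers and tile_low above 60 N or contact force between the fingers and tile_high above 60 N).
It fails at once if the bell or the flap is hit or pressed hard (over 40 N) (contact force between the fingers and bell above 40 N or contact force between the fingers and flap above 40 N).
It fails at once if the bottle or the squeezer is moved more than 15 mm, or the bottle tipped (distance of any of bottle, squeezer_center from where it was at the start of the episode above 0.015 m or angle between bottle's own z axis and vertical above 0.25 rad).
It also fails if it takes over 54 s, if anything falls off the work surface, if the arm or the gripper's body presses on something with over 40 N, if the wrist force passes 120 N, or if a joint passes its speed limit or range.

## Working session

There is one attempt and no reset: what is moved stays moved. The work goes in short steps, Python scripts to look and compute and a tool call to move; the robot and the scene stay as the last step left them, time stands still between calls to the robot, and variables do not carry over. Pictures are saved under pics/ and viewed, about 8 in all and at most 12, crops included, and the job is handed in when it is done.

Besides the shell and the picture viewer there is one more tool, called as name(argument=value, ...), one argument or row to a line, values as JSON. carry_out: Moves the arm, as the interface text tells. Its arguments: {"type":"object","properties":{"rows":{"type":"array","items":{"type":"array"}},"force":{"type":"number"}},"required":["rows"]}

```bash
mkdir -p pics
cat > h.py <<'E'
import numpy as np, cv2
from scipy.spatial.transform import Rotation as R
from rig import status, viewer, order, spotter
def ray(cam,px,st=None):
    m=viewer.camera_model(cam); f=192/np.tan(np.radians(m['fovy'])/2)
    d=np.array([px[0]-m['cx'],px[1]-m['cy']])
    if cam=='wrist':
        r=np.hypot(*d); a=r/f; v=np.r_[d/max(r,1e-9)*np.sin(a),np.cos(a)]
        T=np.eye(4); w,x,y,z=st['eef_rot']; T[:3,:3]=R.from_quat([x,y,z,w]).as_matrix(); T[:3,3]=st['tcp_pos']
        P=T@np.array(m['hand_eye'])
    else: v=np.r_[d/f,1]; P=np.array(m['pose'])
    return P[:3,3],P[:3,:3]@v
def at_z(cam,px,z,st=None):
    o,d=ray(cam,px,st); return o+d*(z-o[2])/d[2]
E
cat > a.py <<'E'
from h import *
st=status.read_state(); print(st)
hz=dict(tile_low_top=.078,tile_high_top=.078,tile_back_top=.078,bell_top=.125,flap_press=.065,bottle=.065,squeezer_center=.085,leaf=0)
for c in ['scene','top','wrist']:
    cv2.imwrite(f'pics/{c}0.png',viewer.get_image(c))
    for n,z in hz.items():
        for d in spotter.place_of(c,n)[:4]:
            print(c,n,np.round(d['centre']),round(d['confidence'],2),np.round(at_z(c,d['centre'],z,st),4))
print(viewer.camera_model('wrist'))
E
python3 a.py
```

```text
{'t': 0.0, 'q': array([-1.17918219,  0.41188704, -0.01271771,  1.597067  ,  0.00560682,
        1.13430128, -0.08219112]), 'dq': array([ 0.00299068,  0.00030755,  0.00102864,  0.00097089, -0.00094632,
       -0.00020736,  0.00011793]), 'joint_efforts': array([ 9.40984646e-04, -5.87957060e+01,  6.42642248e-01, -2.91065723e+01,
       -5.36840013e-02,  1.86419219e-02,  1.18200114e-04]), 'tcp_pos': array([0.27717654, 0.55961412, 0.23280766]), 'eef_rot': array([ 4.78658726e-04,  8.49630271e-01,  5.27378176e-01, -6.57764601e-04]), 'contact_force': array([ 0.13963108,  0.15376111, -0.06194941]), 'torque': array([-0.00501087, -0.02136672,  0.01162745]), 'grip_width': 0.08785927911861778}
scene tile_low_top [112. 257.] 0.56 [ 0.6832 -0.4154  0.078 ]
scene tile_low_top [119. 211.] 0.55 [ 0.5206 -0.406   0.078 ]
scene tile_low_top [181. 172.] 0.51 [ 0.373  -0.2415  0.078 ]
scene tile_low_top [213. 205.] 0.48 [ 0.5396 -0.1718  0.078 ]
scene tile_high_top [308. 183.] 0.71 [0.4929 0.0939 0.078 ]
scene tile_high_top [337. 164.] 0.67 [0.4185 0.2044 0.078 ]
scene tile_back_top [332. 202.] 0.55 [0.58
[... 831 characters left out ...]
op [184. 220.] 0.62 [0.4582 0.11   0.125 ]
top flap_press [230. 166.] 0.72 [ 0.597  -0.0126  0.065 ]
top bottle [118. 153.] 0.78 [0.6631 0.2815 0.065 ]
top squeezer_center [280. 123.] 0.84 [ 0.6968 -0.1557  0.085 ]
top leaf [232. 187.] 0.79 [ 0.5535 -0.01    0.    ]
{'fovy': 65.70646984690485, 'cx': 256.58345990955735, 'cy': 195.04043195131567, 'hand_eye': array([[ 9.99999003e-01, -5.32876457e-04, -1.30742509e-03,
        -1.22484997e-04],
       [ 8.44459674e-04,  9.67880655e-01,  2.51408682e-01,
        -6.95712134e-02],
       [ 1.13146168e-03, -2.51409536e-01,  9.67880140e-01,
        -1.51426578e-01],
       [ 0.00000000e+00,  0.00000000e+00,  0.00000000e+00,
         1.00000000e+00]])}
```

Run:
```python
import cv2
i=cv2.imread('pics/top0.png'); cv2.imwrite('pics/top0b.png',cv2.resize(i[90:310,80:440],None,fx=2.2,fy=2.2,interpolation=cv2.INTER_CUBIC))
i=cv2.imread('pics/scene0.png'); cv2.imwrite('pics/scene0b.png',cv2.resize(i[90:330,70:450],None,fx=2.1,fy=2.1,interpolation=cv2.INTER_CUBIC))
```

```text
(no output)
```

View pics/top0b.png

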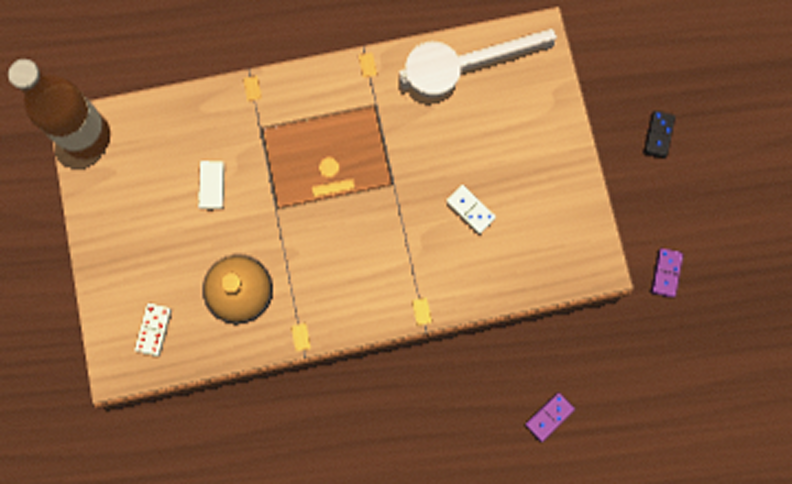

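View pics/scene0b.png

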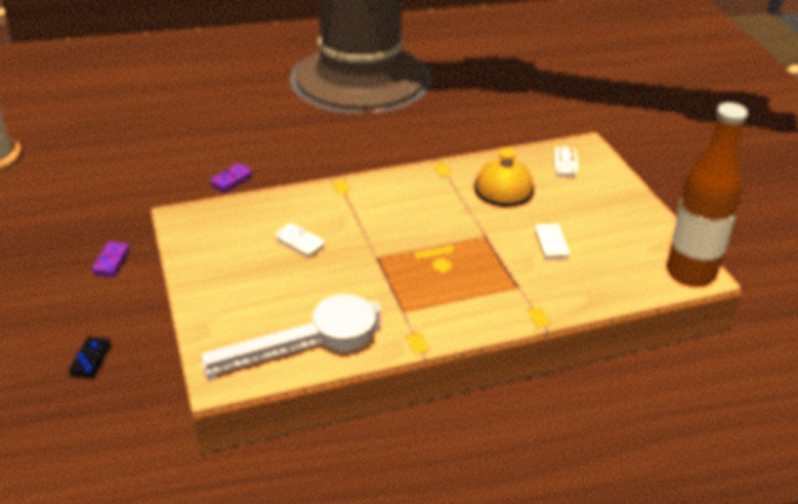

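Candidates for the blue-pipped tile in top view are white (291,183), black (380,151), purple (384,211) and purple (328,281). The white one on the leaf, with three and one blue pips, fits. The red tile is at (147,238), the face-down one at (176,172), the bell at (184,220) and the flap disc at (230,166). I'll set out to a spot above the blue tile.

```bash
cat >> h.py <<'E'
def shift(p,st=None):
    st=st or status.read_state(); w,x,y,z=st['eef_rot']
    return np.round(R.from_quat([x,y,z,w]).inv().apply(np.array(p)-st['tcp_pos']),4)
E
python3 -c "
from h import *
print(shift([.535,-.169,.233]))"
```

```text
[-0.539   0.5544  0.0006]
```

carry_out(
  rows=[
    [[0,0,0],[-0.02,0.02,0],0],
    [[0,0,0],[-0.055,0.056,0],0],
    [[0,0,0],[-0.095,0.097,0],0],
    [[0,0,0],[-0.135,0.138,0],0],
    [[0,0,0],[-0.175,0.179,0],0],
    [[0,0,0],[-0.215,0.22,0],0],
    [[0,0,0],[-0.255,0.261,0],0],
    [[0,0,0],[-0.295,0.302,0],0],
  ],
  force=10,
)

```text
t: 2.35
tcp_pos: [0.4176, 0.16, 0.234]
eef_rot: [-0.0, 0.85, 0.527, 0.001]
contact_force: [0.7, 0.6, 1.1]
grip_width: 0.0117
```

carry_out(
  rows=[
    [[0,0,0],[-0.04,0.041,0],0],
    [[0,0,0],[-0.08,0.082,0],0],
    [[0,0,0],[-0.12,0.123,0],0],
    [[0,0,0],[-0.16,0.164,0],0],
    [[0,0,0],[-0.2,0.205,0],0],
    [[0,0,0],[-0.23,0.238,0],0],
    [[0,0,0],[-0.244,0.252,0],0],
    [[0,0,0],[-0.244,0.252,0],0],
  ],
)

```text
t: 3.35
tcp_pos: [0.5345, -0.1703, 0.2335]
eef_rot: [0.0, 0.85, 0.526, -0.0]
contact_force: [0.2, -0.3, -1.0]
grip_width: 0.0006
```

```bash
cat > b.py <<'E'
from h import *
import sys
st=status.read_state(); print(st['t'],st['tcp_pos'],st['contact_force'],st['grip_width'])
im=viewer.get_image('wrist'); cv2.imwrite(f'pics/{sys.argv[1]}.png',im)
for n,z in zip(sys.argv[2::2],sys.argv[3::2]):
    for d in spotter.place_of('wrist',n)[:3]: 
        p=at_z('wrist',d['centre'],float(z),st); print(n,np.round(d['centre']),round(d['confidence'],2),np.round(p,4),'shift',shift(p,st))
E
python3 b.py w1 tile_low_top .078 flap_press .065 bell_top .125
```

```text
3.35 [ 0.53453579 -0.17030599  0.23345043] [ 0.23874556 -0.2562561  -0.97287152] 0.0005726230004408006
tile_low_top [ 79. 189.] 0.89 [ 0.4408 -0.3634  0.078 ] shift [-0.2145  0.0023  0.1556]
tile_low_top [248. 183.] 0.7 [ 0.5272 -0.1773  0.078 ] shift [-0.0094 -0.0034  0.1555]
tile_low_top [121.  31.] 0.65 [ 0.3091 -0.2256  0.078 ] shift [-0.15   -0.1771  0.1556]
flap_press [402. 174.] 0.76 [ 0.6003 -0.0104  0.065 ] shift [ 0.1726 -0.0125  0.1683]
bell_top [464.  18.] 0.75 [0.4571 0.1111 0.125 ] shift [ 0.2174 -0.1949  0.1083]
```

View pics/w1.png

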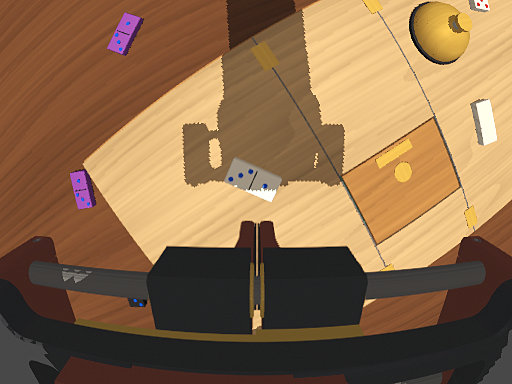

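The blue 3-1 white tile lies at (253,180), under the closed fingertips at (258,222). Both purple look-alikes are well away. Descending.

carry_out(
  rows=[
    [[0,0,0],[-0.003,-0.001,0.015],0],
    [[0,0,0],[-0.003,-0.001,0.04],0],
    [[0,0,0],[-0.003,-0.001,0.07],0],
    [[0,0,0],[-0.003,-0.001,0.1],0],
    [[0,0,0],[-0.003,-0.001,0.12],0],
    [[0,0,0],[-0.003,-0.001,0.131],0],
    [[0,0,0],[-0.003,-0.001,0.135],0],
    [[0,0,0],[-0.003,-0.001,0.135],0],
  ],
)

```text
t: 4.55
tcp_pos: [0.5326, -0.171, 0.0989]
eef_rot: [0.0, 0.85, 0.527, 0.0]
contact_force: [-0.2, -0.9, -0.6]
grip_width: 0.0002
```

carry_out(
  rows=[
    [[0,0,0],[0,0,0.001],0],
    [[0,0,0],[0,0,0.0025],0],
    [[0,0,0],[0,0,0.004],0],
    [[0,0,0],[0,0,0.005],0],
    [[0,0,0],[0,0,0.0065],0],
    [[0,0,0],[0,0,0.008],0],
    [[0,0,0],[0,0,0.008],0],
    [[0,0,0],[0,0,0.008],0],
  ],
)

```text
t: 5.55
tcp_pos: [0.5324, -0.1711, 0.0906]
eef_rot: [0.0, 0.85, 0.527, -0.0]
contact_force: [0.7, 0.8, 0.1]
grip_width: 0.0005
```

carry_out(
  rows=[
    [[0,0,0],[0,0,0.001],0],
    [[0,0,0],[0,0,0.002],0],
    [[0,0,0],[0,0,0.0025],0],
    [[0,0,0],[0,0,0.0025],0],
    [[0,0,0],[0,0,0.0025],0],
    [[0,0,0],[0,0,0.0025],0],
    [[0,0,0],[0,0,0.0025],0],
    [[0,0,0],[0,0,0.0025],0],
  ],
)

```text
t: 6.55
tcp_pos: [0.5326, -0.1711, 0.0894]
eef_rot: [-0.0, 0.85, 0.527, 0.0]
contact_force: [-4.9, 0.9, 13.7]
grip_width: 0.0007
```

```bash
python3 -c "
from h import *
print(shift([.423,.209,.2]))"
```

```text
[ 0.292  -0.2668 -0.1105]
```

carry_out(
  rows=[
    [[0,0,0],[0,0,-0.002],0],
    [[0,0,0],[0,0,-0.005],0],
    [[0,0,0],[0,0,-0.015],0],
    [[0,0,0],[0,0,-0.035],0],
    [[0,0,0],[0,0,-0.065],0],
    [[0,0,0],[0,0,-0.09],0],
    [[0,0,0],[0,0,-0.11],0],
    [[0,0,0],[0,0,-0.113],0],
  ],
)

```text
t: 7.55
tcp_pos: [0.5332, -0.1713, 0.2027]
eef_rot: [0.001, 0.85, 0.527, 0.001]
contact_force: [0.8, 0.7, -0.3]
grip_width: 0.0005
```

carry_out(
  rows=[
    [[0,0,0],[0.02,-0.018,0],0],
    [[0,0,0],[0.06,-0.055,0],0],
    [[0,0,0],[0.102,-0.093,0],0],
    [[0,0,0],[0.144,-0.131,0],0],
    [[0,0,0],[0.186,-0.17,0],0],
    [[0,0,0],[0.228,-0.208,0],0],
    [[0,0,0],[0.268,-0.245,0],0],
    [[0,0,0],[0.292,-0.267,0],0],
  ],
)

```text
t: 8.55
tcp_pos: [0.4212, 0.2117, 0.2005]
eef_rot: [-0.0, 0.849, 0.529, -0.0]
contact_force: [0.1, 0.9, -0.4]
grip_width: 0.0008
```

carry_out(
  rows=[
    [[0,0,0],[0,0,0],0],
    [[0,0,0],[0,0,0],0],
    [[0,0,0],[0,0,0],0],
    [[0,0,0],[0,0,0],0],
    [[0,0,0],[0,0,0],0],
    [[0,0,0],[0,0,0],0],
    [[0,0,0],[0,0,0],0],
    [[0,0,0],[0,0,0],0],
  ],
)

```text
t: 9.55
tcp_pos: [0.4227, 0.2092, 0.2011]
eef_rot: [-0.0, 0.85, 0.527, 0.0]
contact_force: [0.0, -0.6, -0.2]
grip_width: 0.0009
```

```bash
python3 b.py w2 tile_high_top .078 tile_back_top .078 bell_top .125 flap_press .065
```

```text
9.55 [0.42270169 0.20916261 0.20113723] [ 0.00859466 -0.57231203 -0.15066916] 0.0008530908476423842
tile_high_top [260. 194.] 0.8 [0.425  0.2113 0.078 ] shift [0.003  0.0011 0.1231]
tile_back_top [262. 339.] 0.68 [0.5873 0.1349 0.078 ] shift [0.0065 0.1805 0.1231]
```

View pics/w2.png

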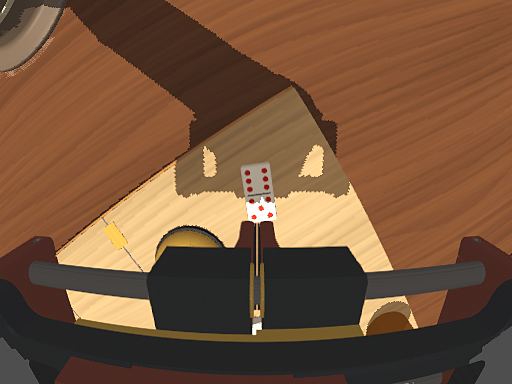

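The red six-five tile is at (259,193), right under the tool. The bell and bottle are clear of the descent.

carry_out(
  rows=[
    [[0,0,0],[0.002,0,0.01],0],
    [[0,0,0],[0.002,0,0.03],0],
    [[0,0,0],[0.002,0,0.055],0],
    [[0,0,0],[0.002,0,0.08],0],
    [[0,0,0],[0.002,0,0.097],0],
    [[0,0,0],[0.002,0,0.104],0],
    [[0,0,0],[0.002,0,0.106],0],
    [[0,0,0],[0.002,0,0.106],0],
  ],
)

```text
t: 10.8
tcp_pos: [0.4239, 0.2111, 0.0955]
eef_rot: [-0.0, 0.85, 0.527, 0.0]
contact_force: [0.4, -0.4, -0.5]
grip_width: 0.0004
```

carry_out(
  rows=[
    [[0,0,0],[0,0,0.0015],0],
    [[0,0,0],[0,0,0.003],0],
    [[0,0,0],[0,0,0.0045],0],
    [[0,0,0],[0,0,0.006],0],
    [[0,0,0],[0,0,0.007],0],
    [[0,0,0],[0,0,0.007],0],
    [[0,0,0],[0,0,0.007],0],
    [[0,0,0],[0,0,0.007],0],
  ],
)

```text
t: 11.8
tcp_pos: [0.4237, 0.211, 0.0893]
eef_rot: [-0.0, 0.85, 0.527, 0.0]
contact_force: [-4.1, -2.2, 16.9]
grip_width: 0.0004
```

carry_out(
  rows=[
    [[0,0,0],[0,0,-0.002],0],
    [[0,0,0],[0,0,-0.005],0],
    [[0,0,0],[0,0,-0.015],0],
    [[0,0,0],[0,0,-0.035],0],
    [[0,0,0],[0,0,-0.06],0],
    [[0,0,0],[0,0,-0.078],0],
    [[0,0,0],[0,0,-0.086],0],
    [[0,0,0],[0,0,-0.086],0],
  ],
)

```text
t: 12.8
tcp_pos: [0.4237, 0.2111, 0.1745]
eef_rot: [-0.0, 0.85, 0.527, 0.0]
contact_force: [0.4, -0.1, 0.2]
grip_width: 0.0005
```

```bash
python3 -c "
from h import *
print(shift([.458,.11,.1755]),viewer.get_image('top').shape)
for n,z in [('tile_low_top',.078),('bell_top',.125),('tile_high_top',.078)]:
  for d in spotter.place_of('top',n)[:2]: print(n,d,at_z('top',d['centre'],z))"
```

```text
[-0.0754  0.0755 -0.001 ] (384, 512, 3)
tile_low_top {'centre': [327.4, 283.3], 'confidence': 0.82} [ 0.26994157 -0.2258611   0.078     ]
tile_low_top {'centre': [382.6, 150.0], 'confidence': 0.55} [ 0.5964293  -0.41694363  0.078     ]
bell_top {'centre': [185.5, 219.6], 'confidence': 0.43} [0.45789932 0.10705831 0.125     ]
tile_high_top {'centre': [146.2, 239.4], 'confidence': 0.45} [0.42493057 0.21588563 0.078     ]
```

carry_out(
  rows=[
    [[0,0,0],[-0.015,0.015,0],0],
    [[0,0,0],[-0.04,0.04,0],0],
    [[0,0,0],[-0.065,0.065,0],0],
    [[0,0,0],[-0.075,0.075,0],0],
    [[0,0,0],[-0.075,0.075,0.01],0],
    [[0,0,0],[-0.075,0.075,0.025],0],
    [[0,0,0],[-0.075,0.075,0.032],0],
    [[0,0,0],[-0.075,0.075,0.032],0],
  ],
)

```text
t: 14.0
tcp_pos: [0.4568, 0.1109, 0.1412]
eef_rot: [-0.0, 0.849, 0.528, -0.001]
contact_force: [1.0, 0.2, 1.1]
grip_width: 0.0005
```

```bash
python3 b.py w3 flap_press .065
python3 - <<'E'
import cv2,numpy as np
from h import *
a=cv2.imread('pics/w3.png'); b=viewer.get_image('scene')[100:260,200:400]
b=cv2.resize(b,None,fx=1.9,fy=1.9); c=np.zeros((384+b.shape[0]-100,512,3),np.uint8); c[:284]=a[100:]; c[284:284+b.shape[0],:380]=b
cv2.imwrite('pics/c3.png',c[:600])
E
```

```text
14.0 [0.45679953 0.11094689 0.14120243] [1.00570303 0.18833419 1.05843742] 0.00048423613957982006
```

View pics/c3.png

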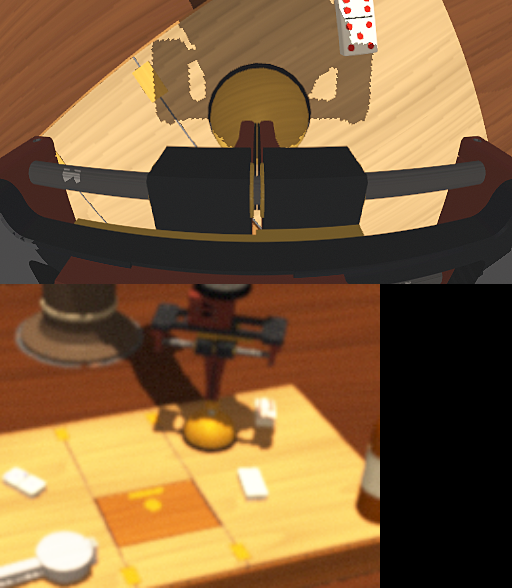

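The fingers stand centred over the bell (dome at about (260,105) in the crop), with the button hidden behind the tips. Pressing.

carry_out(
  rows=[
    [[0,0,0],[0,0,0.002],0],
    [[0,0,0],[0,0,0.005],0],
    [[0,0,0],[0,0,0.007],0],
    [[0,0,0],[0,0,0.009],0],
    [[0,0,0],[0,0,0.011],0],
    [[0,0,0],[0,0,0.012],0],
    [[0,0,0],[0,0,0.012],0],
    [[0,0,0],[0,0,0.012],0],
  ],
)

```text
t: 15.15
tcp_pos: [0.4576, 0.1105, 0.1304]
eef_rot: [-0.0, 0.85, 0.527, 0.0]
contact_force: [-1.2, -0.4, 4.8]
grip_width: 0.0004
```

carry_out(
  rows=[
    [[0,0,0],[0,0,0.0005],0],
    [[0,0,0],[0,0,0.001],0],
    [[0,0,0],[0,0,0.001],0],
    [[0,0,0],[0,0,0.001],0],
    [[0,0,0],[0,0,0.001],0],
    [[0,0,0],[0,0,0.001],0],
    [[0,0,0],[0,0,0.001],0],
    [[0,0,0],[0,0,0.001],0],
  ],
)

```text
t: 16.15
tcp_pos: [0.4577, 0.1105, 0.1301]
eef_rot: [-0.0, 0.85, 0.527, 0.0]
contact_force: [-3.9, -1.1, 14.4]
grip_width: 0.0007
```

carry_out(
  rows=[
    [[0,0,0],[0,0,-0.003],0],
    [[0,0,0],[0,0,-0.008],0],
    [[0,0,0],[0,0,-0.018],0],
    [[0,0,0],[0,0,-0.035],0],
    [[0,0,0],[0,0,-0.055],0],
    [[0,0,0],[0,0,-0.068],0],
    [[0,0,0],[0,0,-0.07],0],
    [[0,0,0],[0,0,-0.07],0],
  ],
)

```text
t: 17.15
tcp_pos: [0.4573, 0.1104, 0.1988]
eef_rot: [-0.0, 0.85, 0.527, -0.0]
contact_force: [-0.3, -0.9, -0.7]
grip_width: 0.0005
```

```bash
python3 b.py w4 flap_press .065; python3 -c "
from h import *
print(shift([.598,-.013,.2]))"
```

```text
17.15 [0.45730204 0.11039728 0.1988353 ] [-0.25399105 -0.87929563 -0.71493512] 0.0004660043428180805
[-0.048   0.181  -0.0016]
```

carry_out(
  rows=[
    [[0,0,0],[-0.004,0.015,0],0],
    [[0,0,0],[-0.012,0.045,0],0],
    [[0,0,0],[-0.023,0.085,0],0],
    [[0,0,0],[-0.033,0.125,0],0],
    [[0,0,0],[-0.043,0.16,0],0],
    [[0,0,0],[-0.048,0.181,0],0],
    [[0,0,0],[-0.048,0.181,0],0],
    [[0,0,0],[-0.048,0.181,0],0],
  ],
)

```text
t: 18.25
tcp_pos: [0.5979, -0.0128, 0.1986]
eef_rot: [-0.0, 0.85, 0.527, -0.0]
contact_force: [-0.2, 0.1, -0.4]
grip_width: 0.0003
```

```bash
python3 b.py w5 flap_press .065 bell_top .125 tile_low_top .078
```

```text
18.25 [ 0.59792431 -0.01276121  0.19856862] [-0.17833345  0.06433097 -0.39083973] 0.00034581429596443515
flap_press [259. 189.] 0.82 [ 0.5969 -0.01    0.065 ] shift [ 0.0021 -0.002   0.1336]
bell_top [387. 122.] 0.19 [0.5796 0.1117 0.125 ] shift [ 0.1035 -0.0716  0.0736]
tile_low_top [ 91. 202.] 0.91 [ 0.5276 -0.1748  0.078 ] shift [-0.1764  0.009   0.1206]
tile_low_top [16. 58.] 0.78 [ 0.3256 -0.1915  0.078 ] shift [-0.2809 -0.1646  0.1209]
```

View pics/w5.png

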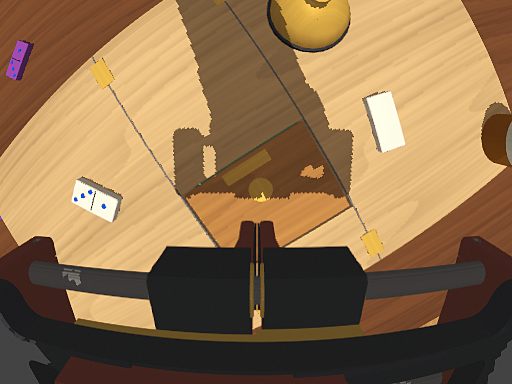

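The disc is at (261,190), directly under the tips. Blue tile (97,199) and face-down tile (384,121) lie as before.

carry_out(
  rows=[
    [[0,0,0],[0.001,-0.001,0.012],0],
    [[0,0,0],[0.001,-0.001,0.035],0],
    [[0,0,0],[0.001,-0.001,0.065],0],
    [[0,0,0],[0.001,-0.001,0.09],0],
    [[0,0,0],[0.001,-0.001,0.106],0],
    [[0,0,0],[0.001,-0.001,0.113],0],
    [[0,0,0],[0.001,-0.001,0.115],0],
    [[0,0,0],[0.001,-0.001,0.115],0],
  ],
)

```text
t: 19.45
tcp_pos: [0.5985, -0.0116, 0.0847]
eef_rot: [0.0, 0.85, 0.527, 0.0]
contact_force: [-0.3, -0.5, 0.5]
grip_width: 0.0007
```

carry_out(
  rows=[
    [[0,0,0],[0,0,0.002],0],
    [[0,0,0],[0,0,0.004],0],
    [[0,0,0],[0,0,0.006],0],
    [[0,0,0],[0,0,0.008],0],
    [[0,0,0],[0,0,0.01],0],
    [[0,0,0],[0,0,0.012],0],
    [[0,0,0],[0,0,0.014],0],
    [[0,0,0],[0,0,0.014],0],
  ],
)

```text
t: 20.45
tcp_pos: [0.5983, -0.0115, 0.0702]
eef_rot: [0.0, 0.85, 0.527, 0.0]
contact_force: [0.4, -0.5, 4.2]
grip_width: 0.0004
```

carry_out(
  rows=[
    [[0,0,0],[0,0,0.002],0],
    [[0,0,0],[0,0,0.005],0],
    [[0,0,0],[0,0,0.007],0],
    [[0,0,0],[0,0,0.009],0],
    [[0,0,0],[0,0,0.012],0],
    [[0,0,0],[0,0,0.014],0],
    [[0,0,0],[0,0,0.016],0],
    [[0,0,0],[0,0,0.016],0],
  ],
)

```text
t: 21.45
tcp_pos: [0.5986, -0.0115, 0.0544]
eef_rot: [0.0, 0.85, 0.527, 0.001]
contact_force: [0.6, 0.6, 7.1]
grip_width: 0.0008
```

carry_out(
  rows=[
    [[0,0,0],[0,0,0],0],
    [[0,0,0],[0,0,0],0],
    [[0,0,0],[0,0,0],0],
    [[0,0,0],[0,0,0],0],
    [[0,0,0],[0,0,0],0],
    [[0,0,0],[0,0,0],0],
    [[0,0,0],[0,0,0],0],
    [[0,0,0],[0,0,0],0],
  ],
)

```text
t: 22.45
tcp_pos: [0.5986, -0.0115, 0.0545]
eef_rot: [0.0, 0.85, 0.527, 0.001]
contact_force: [1.0, 0.5, 6.9]
grip_width: 0.0002
```

```bash
python3 b.py w6
python3 - <<'E'
from h import *
a=cv2.imread('pics/w6.png')[100:]; b=cv2.resize(viewer.get_image('scene')[130:270,180:420],(512,300))
cv2.imwrite('pics/c6.png',np.vstack([a,b]))
print(status.read_state()['contact_force'])
E
```

```text
22.45 [ 0.59859596 -0.01151873  0.05448598] [0.99997952 0.49723546 6.885728  ] 0.00017194058669943815
[0.62310646 0.23146191 6.77083303]
```

View pics/c6.png

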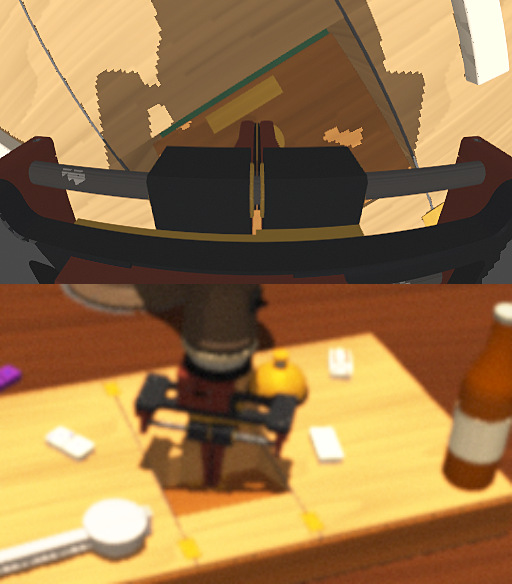

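The flap's free edge has dropped well into the well, with the green lining showing along it. The press spot has sunk about 22 mm (half open is 16 mm) at a steady 7 N. The bell plunger is up, and the tiles, bottle and squeezer are in place.

```bash
python3 -c "
from h import *
print(order.sign_off())"
```

```text
the job is handed in; nothing more can be done
None
```

I carried out all four steps in order and handed the job in at about 22.5 s, with the closed fingertips still holding the flap open. The sign-off gives no verdict, so what follows rests on my own readings.

- **Dominoes:** I touched the blue-pipped tile first, then the red-pipped one. The held contact forces were about 14 N and 17 N, against the 60 N limit.
- **Bell:** the plunger went down to its stop, with the force at about 14 N and the tool about 6 mm below first contact. It was up again in the last picture.
- **Flap:** the press spot sank about 22 mm, where half open is 16 mm. I estimate that as 0.35–0.4 rad. The force held steady at about 7 N.
- **Bystanders:** in the last picture the three tiles, the bottle and the squeezer looked unmoved. I judged this by eye and did not measure it.

**Checks that disagreed or missed:**
- The detector often reported the black and purple look-alikes as the blue-pipped tile. I chose the white one by eye.
- A re-check of the red tile from the top camera, just after touching it, was about 5 mm off the earlier wrist view. Its first top-view reading was 4 mm off that same view, and the tile did not look shifted in later pictures.
- A low-confidence bell reading (0.19) near the flap was false, and I ignored it.

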